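# Make up the egg board and the salad board

### The arm

A 7-joint arm with a two-finger parallel gripper is mounted at the origin on a cart in front of the work surface, level with it; the furniture and walls round the work are solid. World frame = base frame: x ahead of the robot, y to its left, z up, the work surface at z = 0. Lengths are in m, angles in rad, forces in N, time in s.
With the tool pointing down it reaches from about 0.4 to 0.875 m from the base axis. Payload 4.4 kg.
Tool frame: the origin (TCP) lies midway between the tips of the shut fingers; the grasp point (between the pads) lies 19 mm behind it; z points along the fingers, y is the line along which they close (so a half turn about z gives the same grasp; the last joint's range is limited). The gripper opens to 85 mm and grips with 20 to 120 N. Pads are 22 mm wide; open, the fingers measure 114 mm over their backs; the gripper's body (76 mm by 85 mm) begins 54 mm behind the grasp point. The pads swing forward as they close: fully open they stand 13 mm farther back than shut.
Start: joints at [1.037, 0.628, 0.038, 1.517, -0.027, 0.996, -0.02], TCP at [0.293, -0.58, 0.231] pointing down, gripper open.
Joint ranges: [-3.06, 3.06], [-0.37, 2.12], [-1.25, 1.32], [0.18, 2.47], [-1.1, 4.24], [0.23, 1.98], [-2.94, 2.94]. Speed limits (rad/s): [2.57, 2.57, 3.14, 3.14, 3.14, 3.14, 3.14].

### API

Orientations are given as a rotation vector (axis times angle).
In Python, from cell import robot, vision gives the robot as it stands.
- The arm moves only by the shell command python3 -m creep 'ROWS' [FORCE]. ROWS is JSON, one flat list of numbers, 7 for each row, row after row: the shift along the tool's x, y, z scaled (see below), then the turn, a rotation vector about the tool's x, y, z scaled (see below), then the opening, from -1 (shut) to 1 (fully open), so that 0 is half open. A call has 1 to 20 rows; each row shifts and turns the commanded pose from where the row before left it, along the tool's axes as they then stand; what a row does not reach is not made up. The controller multiplies each number of a shift by 60 cm and each number of a turn by 8 degrees. A row lasts 1/10 s, in which the tool goes at most 50 mm and 8.59 degrees, less where a joint would pass 70% of its speed; a pose out of reach is approached as far as the arm can. A call with a number of a shift or a turn outside -1 to 1 is refused whole. A call with a gripper value outside its range is refused whole. The fingers move at their own pace and stop on an object; FORCE is the grip in N (left out, the last holds). Time passes only in rows, so rows that do not move let the fingers close. It gives the time, the measured TCP pose, the force, the opening and the grip force at its end, in the units of the state.
- robot.state(): the state, without advancing time (a new reading comes with each control period).
- vision.snapshot(name): name is "scene" or "top" or "wrist"; returns a dict with "img" (480x640x3 uint8, blue, green, red), "depth" (480x640 float32, m along the optical axis (not along the pixel's ray), 0 where there is no reading), "K" (3x3 intrinsics, pixels), "extrinsics" (4x4, takes a point from camera to world coordinates); the wrist camera has in their place "T_tool_cam" (4x4, takes a point from camera to tool coordinates, whose origin is the TCP and whose axes are the flange's). Camera axes: x right, y down, z forward; pixel columns grow to the right and rows downward; lengths in m; the calibration is good to about 2 mm. A picture is of the moment at which its call begins: read the wrist's pose just before it.
- robot.finish_job(): hands the job in; it is judged then, once.
The state is a dict: "t": time; "joints": joint angles; "joint_velocities": joint speeds; "tau": joint torques, N m; "tcp_pos": TCP position; "tcp_rot": TCP orientation; "ft_force": force on the tool from outside, world axes, zero at the start; "moment": the same for the moment, N m; "finger_gap": opening from 0.0 (shut) to 1.0 (fully open); "grasp_force": force on a finger pad.
Only numpy, scipy, OpenCV 4.12 (cv2) and the standard library are available. Lean on these libraries where they do the work, as an engineer would, in place of code of your own. Each camera call takes 0.05 s, during which the arm holds its last target. There are 200 camera calls.

### The job

Make up the two wooden serving boards. On the long board with three recesses stand the egg in its egg cup in the recess nearest the handle, the glass salt shaker in the middle recess and the jam jar in the recess farthest from the handle; on the short board with two recesses stand the wooden mill in the recess nearest the handle and the green dressing bottle in the other. Everything must end up standing upright inside its recess, the egg must never be tipped over on the way, and the mug and the round tin must stay where they are.

Things in the scene. Friction and masses are not known exactly. Their poses are not given: they have to be found in the camera images.
- long_board: Board fixed to the worktop: wooden paddle-shaped serving board, 16 mm thick and 96 mm wide, with a handle 30 mm wide and about 83 mm long at one end. The origin is the centre of the underside of the rectangular part (handle not counted); x points along the board away from the handle, y across it, z up. Rectangular part 284 mm long, three recesses in a row at x = -92, 0 and +92 mm, y = 0. Each recess is round, 72 mm across and 5 mm deep; its floor is 11 mm above the worktop.
- short_board: Board fixed to the worktop: wooden paddle-shaped serving board, 16 mm thick and 96 mm wide, with a handle 30 mm wide and about 83 mm long at one end. The origin is the centre of the underside of the rectangular part (handle not counted); x points along the board away from the handle, y across it, z up. Rectangular part 192 mm long, two recesses in a row at x = -46 and +46 mm, y = 0. Each recess is round, 72 mm across and 5 mm deep; its floor is 11 mm above the worktop.
- egg_cup_mid (a point): Boiled brown egg in a white ceramic egg cup, one rigid piece, loose, 78 mm high in all, 0.12 kg. The cup is a plain cylinder 47 mm in diameter and 46 mm high; the egg (43 mm thick) stands 32 mm out of it. Grip it by the cup. The point is on its axis, half-way up; z points up. 
- salt_shaker_mid (a point): Glass salt shaker with a round grey top, loose, 90 mm high, 44 mm at the widest, 0.1 kg; the glass goes up to about 66 mm. It can be gripped half-way up. The point is on its axis, half-way up; z points up. 
- jam_jar_mid (a point): Small amber jam jar with a steel lid and a paper label, loose, closed, 66 mm high, 50 mm in diameter, 0.15 kg. It can be gripped half-way up. The point is on its axis, half-way up; z points up. 
- wooden_mill_mid (a point): Round wooden pepper mill with a small metal knob on top, loose, 130 mm high, 49 mm in diameter, 0.16 kg. Its head (from 88 to 120 mm above the foot, 48 mm in diameter, does not turn) is a good place to grip. The point is on its axis, half-way up; z points up. 
- dressing_mid (a point): Green squeeze bottle of salad dressing with an orange cap, loose, 151 mm high, 0.12 kg. The foot is 34 by 54 mm; the round cap, 43 mm in diameter, goes from 122 mm above the foot to the top and is a good place to grip. The point is on its axis, half-way up; z points up. 
- mug: Spotted mug, 92 mm wide and 93 mm high, loose; leave it alone. Origin under its centre.
- tin: Round closed tin, 75 mm in diameter and 58 mm high, loose; leave it alone. Origin under its centre.

How it is judged:
By the outcome, as a careful person would: the job done as asked, in the order asked, and still so for the second after the job is handed in, with the robot touching nothing.
It also fails if it takes over 134 s, if anything falls off the work surface, if the arm or the gripper's body presses on something with over 40 N, if the wrist force passes 120 N, or if a joint passes its speed limit or range.

## Working session

There is one attempt and no reset: what is moved stays moved. The work goes in short steps, Python scripts to look and compute and a shell command to move; the robot and the scene stay as the last step left them, time stands still between calls to the robot, and variables do not carry over. Pictures are saved under pics/ and viewed, at most 14 in all, crops included, and the job is handed in when it is done.

```bash
ls; mkdir -p pics; cat > h.py <<'E'
import numpy as np, cv2
from cell import robot, vision
E
python3 - <<'E'
from h import *
s=robot.state();print(s)
for n in("scene","top"):
    d=vision.snapshot(n);np.savez(f'{n}0.npz',**d);cv2.imwrite(f'pics/{n}0.png',d['img']);print(d['K'],d['extrinsics'])
E
```

```text
pics
{'t': 0.0, 'joints': array([ 1.03720917,  0.62933065,  0.03843241,  1.51833811, -0.02704155,
        0.99631939, -0.02001327]), 'joint_velocities': array([-0.0005831 ,  0.00029386, -0.00016672, -0.00037771,  0.00021027,
        0.00268402, -0.00025573]), 'tau': array([-5.60856893e-05, -5.63400471e+01,  1.22657586e+00, -1.93445581e+01,
        1.11366645e-02,  1.04343405e-02,  3.00363531e-06]), 'tcp_pos': array([ 0.29285811, -0.5795992 ,  0.2304085 ]), 'tcp_rot': array([-3.05427997e+00, -7.27650558e-01,  6.57627956e-04]), 'ft_force': array([-0.07345256, -0.1932452 ,  0.56617459]), 'moment': array([0.00493189, 0.00913299, 0.01327449]), 'grasp_force': 0.0, 'finger_gap': 0.9990014123668591}
[[598.68577197   0.         326.02021284]
 [  0.         598.68577197 240.7144967 ]
 [  0.           0.           1.        ]] [[-0.66885124 -0.61190008  0.42215674 -0.10478434]
 [-0.74334656  0.54393722 -0.38931759  0.49322675]
 [ 0.0085967  -0.57420431 -0.81866691  1.27425774]
 [ 0.          0.          0.          1.        ]]
[[471.69821315   0.         326.56330644]
 [  0.         471.69821315 242.79594514]
 [  0.           0.           1.        ]] [[-0.02415166 -0.98667148  0.16092261  0.2880802 ]
 [-0.99970605  0.02417897 -0.00178877 -0.09422362]
 [-0.00212601 -0.16091851 -0.98696541  1.44943742]
 [ 0.          0.          0.          1.        ]]
```

View pics/scene0.png

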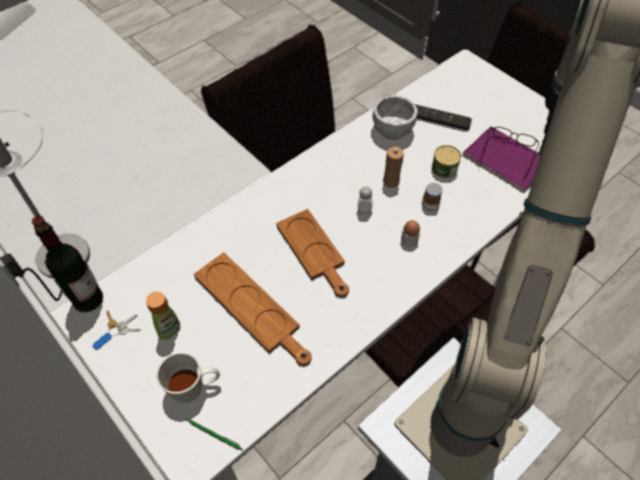

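View pics/top0.png

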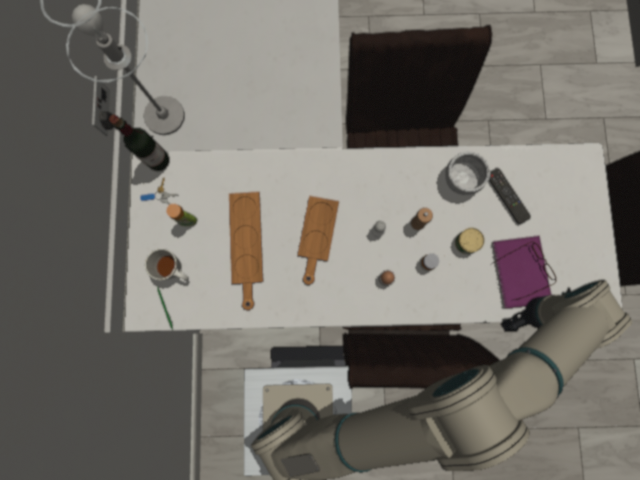

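```bash
cat >> h.py <<'E'
def cloud(d):
    v,u=np.mgrid[:480,:640]; z=d['depth']; K=d['K']
    p=np.stack([(u-K[0,2])*z/K[0,0],(v-K[1,2])*z/K[1,1],z],-1); T=d['extrinsics']
    return p@T[:3,:3].T+T[:3,3]
def ray(d,u,v,h):
    K=d['K'];T=d['extrinsics'];r=T[:3,:3]@[(u-K[0,2])/K[0,0],(v-K[1,2])/K[1,1],1]
    return T[:3,3]+r*(h-T[2,3])/r[2]
E
python3 - <<'E'
from h import *
np.set_printoptions(precision=4,suppress=True)
D={n:np.load(f'{n}0.npz') for n in('top','scene')}
pt=cloud(D['top']); 
pix=dict(egg=(387,277),salt=(379,228),jam=(430,262),mill=(423,216),dress=(178,211),tin=(470,240),mug=(164,266))
C={n:cloud(d) for n,d in D.items()}
for n,(u,v) in pix.items():
    c=pt[v,u]; print(n,c)
    for k,P in C.items():
        m=(np.hypot(P[...,0]-c[0],P[...,1]-c[1])<.05)&(P[...,2]>.012)&(D[k]['depth']>0)
        q=P[m]; zt=np.percentile(q[:,2],98); t=q[q[:,2]>zt-.012]
        print('  ',k,len(q),'ztop',zt,'top bbox mid',(t[:,:2].min(0)+t[:,:2].max(0))/2,'size',np.ptp(t[:,:2],axis=0),'all mid',(q.min(0)+q.max(0))[:2]/2,np.ptp(q[:,:2],axis=0))
for nm,(u,v) in dict(long=(246,235),short=(319,228)).items():
    for k,P in C.items():
        c=pt[v,u]; m=(abs(P[...,0]-c[0])<.28)&(abs(P[...,1]-c[1])<.1)&(P[...,2]>.006)&(P[...,2]<.03)
        hsv=cv2.cvtColor(D[k]['img'],cv2.COLOR_BGR2HSV); w=(hsv[...,1]>90)&(hsv[...,0]<20)&(hsv[...,2]>60)
        w=(m&w).astype(np.uint8); nn,l,st,_=cv2.connectedComponentsWithStats(w); i=1+np.argmax(st[1:,4]); q=P[l==i]
        print(nm,k,len(q),'z',q[:,2].mean(),cv2.minAreaRect(q[:,:2].astype(np.float32)))
t=pt[150:300,330:360].reshape(-1,3);print('table z',t[:,2].mean(),t[:,2].std())
for k,cr in dict(top=(140,180,340,140),scene=(130,90,360,300)).items():
    x,y,w,h=cr; s=min(800/w,600/h); cv2.imwrite(f'pics/{k}c.png',cv2.resize(D[k]['img'][y:y+h,x:x+w],None,fx=s,fy=s,interpolation=cv2.INTER_CUBIC)); print(k,s)
E
```

```text
egg [ 0.4068 -0.2704  0.0756]
   top 210 ztop 0.08009089768679016 top bbox mid [ 0.4087 -0.2741] size [0.0324 0.0306] all mid [ 0.4086 -0.2729] [0.0441 0.0447]
   scene 397 ztop 0.07848397282990421 top bbox mid [ 0.4066 -0.2738] size [0.0336 0.0326] all mid [ 0.4074 -0.2732] [0.0446 0.0431]
salt [ 0.5503 -0.2518  0.0884]
   top 190 ztop 0.0911186072288605 top bbox mid [ 0.5573 -0.2558] size [0.0301 0.0301] all mid [ 0.5563 -0.2544] [0.0415 0.0416]
   scene 366 ztop 0.09097028198244107 top bbox mid [ 0.5587 -0.2552] size [0.0314 0.0304] all mid [ 0.5547 -0.2538] [0.0394 0.0396]
jam [ 0.4483 -0.3996  0.07  ]
   top 262 ztop 0.07151271917985424 top bbox mid [ 0.4549 -0.4033] size [0.0427 0.043 ] all mid [ 0.4531 -0.4023] [0.0484 0.0472]
   scene 434 ztop 0.07132213603449772 top bbox mid [ 0.4542 -0.4079] size [0.0462 0.0488] all mid [ 0.4524 -0.405 ] [0.0498 0.0545]
mill [ 0.5761 -0.3762  0.1204]
   top 333 ztop 0.12743795035043806 top bbox mid [ 0.5823 -0.3816] size [0.0414 0.0435] all mid [ 0.5814 -0.3813] [0.0466 0.0454]
   scene 609 ztop 0.12646749910804347 top bbox mid [ 0.5804 -0.
[... 882 characters left out ...]
] all mid [0.4601 0.3883] [0.0913 0.0839]
long top 2832 z 0.014245182576646007 ((0.5065820813179016, 0.1521604359149933), (0.36232808232307434, 0.09415662288665771), 2.1444737911224365)
long scene 4531 z 0.014153571142367323 ((0.5081501603126526, 0.15253213047981262), (0.3681334853172302, 0.09589502960443497), 2.06998348236084)
short top 1963 z 0.01435708607717598 ((0.5303062200546265, -0.06259853392839432), (0.09261340647935867, 0.27143144607543945), 78.09476470947266)
short scene 2633 z 0.01431595864347606 ((0.5314366817474365, -0.0635441392660141), (0.0965917631983757, 0.27548444271087646), 78.93566131591797)
table z 0.00702677145481163 0.09152974490574306
top 2.3529411764705883
scene 2.0
```

The pictures show all five items, with the egg, salt, jam and mill on the right and the dressing on the left by the mug. Both boards' handles point toward the robot. Measured sizes and heights agree with those given to a few mm. First I'll square up the tool and move above the egg.

```bash
python3 -m creep '[0,0,0,0,0,0.4,1, 0,0,0,0,0,0.9,1, 0,0,0,0,0,0.9,1, 0,0,0,0,0,0.8,1, 0,0,0,0,0,0.35,1, 0.008,-0.02,0.006,0,0,0,1, 0.02,-0.051,0.014,0,0,0,1, 0.02,-0.051,0.014,0,0,0,1, 0.02,-0.051,0.014,0,0,0,1, 0.02,-0.051,0.014,0,0,0,1, 0.02,-0.051,0.014,0,0,0,1, 0.02,-0.051,0.014,0,0,0,1, 0.02,-0.051,0.014,0,0,0,1, 0.02,-0.051,0.014,0,0,0,1, 0.02,-0.051,0.014,0,0,0,1, 0.012,-0.031,0.008,0,0,0,1, 0,0,0,0,0,0,1, 0,0,0,0,0,0,1]' 30
python3 - <<'E'
from h import *
s=robot.state();print(s['tcp_pos'],s['tcp_rot'])
d=vision.snapshot('wrist');cv2.imwrite('pics/w1.png',d['img']);print(d['K'],d['T_tool_cam'])
E
```

```text
t: 1.9
tcp_pos: [0.4129, -0.2738, 0.1473]
tcp_rot: [3.142, 0.003, -0.001]
ft_force: [0.2, -0.4, 0.5]
finger_gap: 0.998
grasp_force: 0.0
[ 0.41291501 -0.27376777  0.14726164] [ 3.14156924e+00  3.23949226e-03 -6.13929859e-04]
[[347.15151487   0.         318.37983479]
 [  0.         347.15151487 235.90405086]
 [  0.           0.           1.        ]] [[ 6.56922554e-04 -9.54634939e-01 -2.97777939e-01  7.67064260e-02]
 [ 9.99999693e-01  4.99615747e-04  6.04382262e-04  1.04649121e-03]
 [-4.28189877e-04 -2.97778244e-01  9.54634974e-01 -1.42537375e-01]
 [ 0.00000000e+00  0.00000000e+00  0.00000000e+00  1.00000000e+00]]
```

View pics/w1.png

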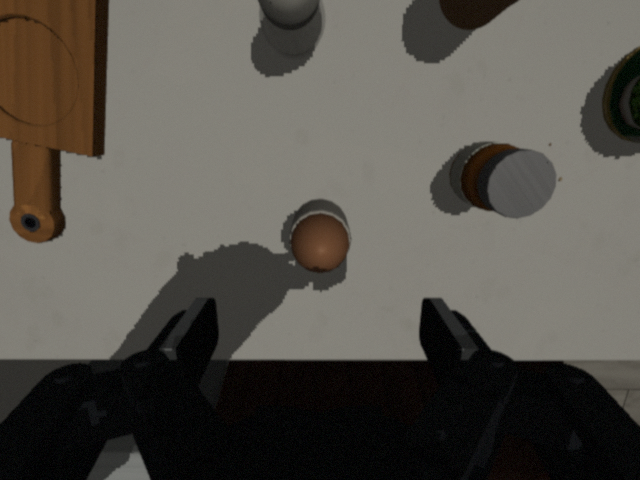

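Wrist view: egg centred at (320,241), jam lid centre at (516,183), salt top at about (288,0), and the short-board handle end at (37,222).

```bash
cat >> h.py <<'E'
from scipy.spatial.transform import Rotation as Rn
def wext(d,s):
    T=np.eye(4);T[:3,:3]=Rn.from_rotvec(s['tcp_rot']).as_matrix();T[:3,3]=s['tcp_pos']
    return dict(d,extrinsics=T@d['T_tool_cam'])
E
python3 - <<'E'
from h import *
s=robot.state();d=wext(vision.snapshot('wrist'),s)
for n,u,v,h in(('egg',320,241,.057),('cup rim',320,226,.046),('jam',516,183,.066),('jam foot',490,178,.033)):print(n,ray(d,u,v,h))
P=cloud(d)
for n,c,lo in(('egg',(.408,-.2735),.012),('jam',(.4535,-.4045),.055)):
    q=P[(np.hypot(P[...,0]-c[0],P[...,1]-c[1])<.045)&(P[...,2]>lo)&(P[...,2]<.1)];print(n,len(q),(q.min(0)+q.max(0))/2,np.ptp(q,axis=0),q.max(0))
E
```

```text
egg [ 0.4130182  -0.27723578  0.057     ]
cup rim [ 0.42093097 -0.2772811   0.046     ]
jam [ 0.45542687 -0.40367116  0.066     ]
jam foot [ 0.45409181 -0.40269075  0.033     ]
egg 3475 [ 0.41340704 -0.27585859  0.04569588] [0.04108677 0.04629309 0.06738909] [ 0.43395042 -0.25271205  0.07939042]
jam 4124 [ 0.45515204 -0.40634187  0.06177803] [0.04429516 0.04600324 0.01346652] [ 0.47729962 -0.38334025  0.06851129]
```

```bash
python3 -m creep '[-0.003,0.0025,0.015,0,0,0,1, 0,0,0.03,0,0,0,1, 0,0,0.04,0,0,0,1, 0,0,0.04,0,0,0,1, 0,0,0.04,0,0,0,1, 0,0,0.03,0,0,0,1, 0,0,0.02,0,0,0,1, 0,0,0.01,0,0,0,1, 0,0,0,0,0,0,1, 0,0,0,0,0,0,0.3, 0,0,0,0,0,0,-0.2, 0,0,0,0,0,0,-1, 0,0,0,0,0,0,-1, 0,0,0,0,0,0,-1, 0,0,0,0,0,0,-1, 0,0,0,0,0,0,-1]' 30
```

```text
t: 3.6
tcp_pos: [0.4118, -0.2759, 0.0133]
tcp_rot: [3.141, 0.0, 0.002]
ft_force: [-0.3, 1.2, 5.8]
finger_gap: 0.545
grasp_force: 30.4
```

```bash
python3 -m creep '[0,0,-0.01,0,0,0,-1, 0,0,-0.03,0,0,0,-1, 0,0,-0.04,0,0,0,-1, 0,0,-0.04,0,0,0,-1, 0,-0.02,-0.03,0,0,0,-1, 0.005,-0.04,0,0,0,0,-1, 0.005,-0.055,0,0,0,0,-1, 0.005,-0.055,0,0,0,0,-1, 0.005,-0.055,0,0,0,0,-1, 0.005,-0.055,0,0,0,0,-1, 0.005,-0.055,0,0,0,0,-1, 0.005,-0.055,0,0,0,0,-1, 0.01,-0.055,0,0,0,0,-1, 0.01,-0.055,0,0,0,0,-1, 0.01,-0.055,0,0,0,0,-1, 0.01,-0.055,0,0,0,0,-1, 0,-0.055,0,0,0,0,-1, 0,-0.03,0,0,0,0,-1, 0,-0.015,0,0,0,0,-1, 0,0,0,0,0,0,-1]'
python3 - <<'E'
from h import *
s=robot.state();print(s['tcp_pos'],s['finger_gap'])
d=wext(vision.snapshot('wrist'),s);np.savez('w2.npz',**d);cv2.imwrite('pics/w2.png',d['img'])
E
```

```text
t: 5.6
tcp_pos: [0.4562, 0.1514, 0.1025]
tcp_rot: [-3.141, -0.004, -0.0]
ft_force: [-0.6, -0.8, -1.2]
finger_gap: 0.539
grasp_force: 31.1
[0.45617822 0.15140412 0.10253051] 0.5387354301873883
```

View pics/w2.png

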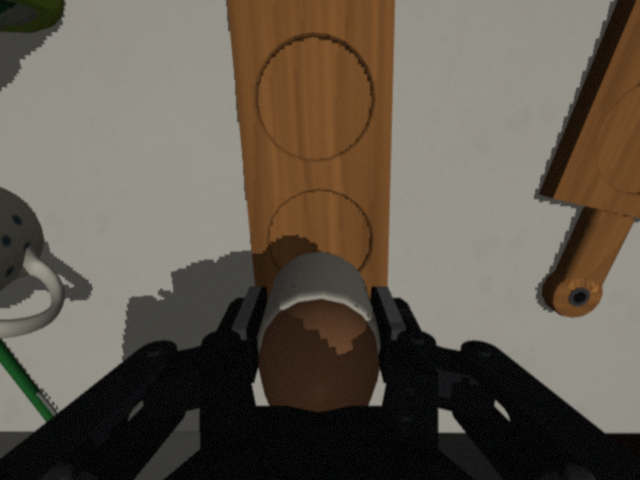

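The egg is held upright. One recess is centred near (315,96), and the next spans u 268–372 with its top at v 189.

```bash
python3 - <<'E'
from h import *
d=dict(np.load('w2.npz'))
for u,v in((256,96),(374,96),(315,33),(315,160),(320,189),(268,238),(372,238),(580,297),(394,10),(388,280)):print((u,v),ray(d,u,v,.016))
E
```

```text
(256, 96) [0.55133801 0.18883299 0.016     ]
(374, 96) [0.55154858 0.11636971 0.016     ]
(315, 33) [0.58572326 0.15260162 0.016     ]
(315, 160) [0.51290287 0.15260077 0.016     ]
(320, 189) [0.49405007 0.14928412 0.016     ]
(268, 238) [0.45983904 0.18514822 0.016     ]
(372, 238) [0.46004902 0.11312724 0.016     ]
(580, 297) [ 0.41522112 -0.04119346  0.016     ]
(394, 10) [0.59756673 0.10720184 0.016     ]
(388, 280) [0.42836704 0.10006261 0.016     ]
```

```bash
python3 -m creep '[0.0025,0.0025,0.01,0,0,0,-1, 0,0,0.02,0,0,0,-1, 0,0,0.03,0,0,0,-1, 0,0,0.03,0,0,0,-1, 0,0,0.018,0,0,0,-1, 0,0,0.012,0,0,0,-1, 0,0,0.006,0,0,0,-1, 0,0,0.002,0,0,0,-1, 0,0,0,0,0,0,-1, 0,0,0,0,0,0,-1]'
```

```text
t: 6.65
tcp_pos: [0.4582, 0.149, 0.026]
tcp_rot: [-3.141, -0.0, -0.002]
ft_force: [-0.6, -0.3, -1.3]
finger_gap: 0.541
grasp_force: 31.1
```

```bash
python3 -m creep '[0,0,0.0015,0,0,0,-1, 0,0,0.001,0,0,0,-1, 0,0,0,0,0,0,0.15, 0,0,0,0,0,0,0.3, 0,0,0,0,0,0,0.6, 0,0,0,0,0,0,1, 0,0,0,0,0,0,1, 0,0,-0.01,0,0,0,1, 0,0,-0.025,0,0,0,1, 0,0,-0.05,0,0,0,1, 0,0,-0.06,0,0,0,1, 0,0,-0.06,0,0,0,1, 0,0,-0.04,0,0,0,1]'
```

```text
t: 7.95
tcp_pos: [0.4584, 0.1489, 0.1737]
tcp_rot: [-3.141, 0.0, -0.004]
ft_force: [0.9, 0.7, -0.7]
finger_gap: 1.0
grasp_force: 0.0
```

```bash
python3 -m creep '[0.003,0.02,0,0,0,0,1, 0.01,0.04,0,0,0,0,1, 0.01,0.06,0,0,0,0,1, 0.01,0.06,0,0,0,0,1, 0.01,0.06,0,0,0,0,1, 0.01,0.06,0,0,0,0,1, 0.015,0.06,0,0,0,0,1, 0.015,0.06,0,0,0,0,1, 0.015,0.06,0,0,0,0,1, 0.015,0.06,0,0,0,0,1, 0.01,0.06,0,0,0,0,1, 0.01,0.06,0,0,0,0,1, 0,0.05,0,0,0,0,1, 0,0.023,0,0,0,0,1, 0,0,0,0,0,0,1, 0,0,0,0,0,0,1]'
python3 - <<'E'
from h import *
s=robot.state()
d=wext(vision.snapshot('wrist'),s);np.savez('w3.npz',**d);cv2.imwrite('pics/w3.png',d['img'])
P=cloud(d)
for n,c,lo in(('salt',(.557,-.2548),.012),('salttop',(.557,-.2548),.07),('mill',(.5812,-.3825),.08),('jam',(.4535,-.4045),.02)):
    q=P[(np.hypot(P[...,0]-c[0],P[...,1]-c[1])<.04)&(P[...,2]>lo)];print(n,len(q),(q.min(0)+q.max(0))/2,np.ptp(q,axis=0),q.max(0))
E
```

```text
t: 9.55
tcp_pos: [0.5373, -0.2891, 0.1704]
tcp_rot: [-3.139, -0.001, 0.002]
ft_force: [0.0, 0.1, -0.3]
finger_gap: 0.998
grasp_force: 0.0
salt 34671 [ 0.55272328 -0.25497087  0.14213644] [0.05526062 0.07836351 0.25700726] [ 0.58035359 -0.21578911  0.27064008]
salttop 33899 [ 0.55118345 -0.25497087  0.17036311] [0.05218096 0.07836351 0.20055392] [ 0.57727393 -0.21578911  0.27064008]
mill 8226 [ 0.57772242 -0.38041843  0.16852074] [0.05834377 0.0497658  0.17697261] [ 0.6068943  -0.35553553  0.25700704]
jam 1523 [ 0.46244791 -0.4044467   0.04407528] [0.03727385 0.04774567 0.04807127] [ 0.48108483 -0.38057387  0.06811092]
```

View pics/w3.png

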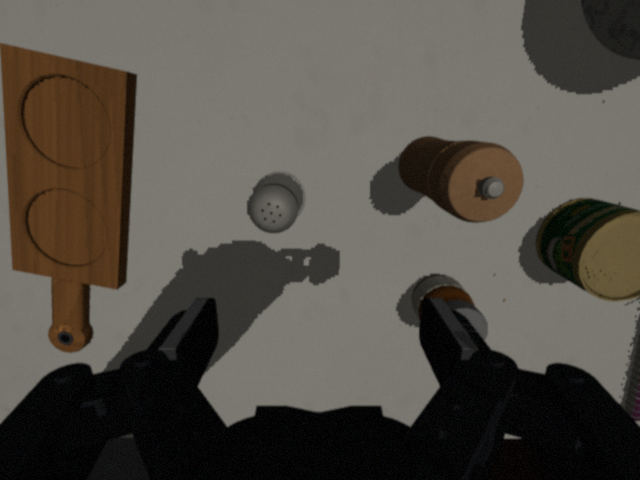

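Salt cap is centred at (271,208), mill knob at (491,188), mill head disc at (480,181). Short-board recesses are near (67,227) and (66,121).

```bash
python3 - <<'E'
from h import *
d=dict(np.load('w3.npz'))
for n,u,v,h in(('salt',271,208,.088),('salt sphere',272,208,.076),('millknob',491,188,.13),('head',480,181,.12),('near',67,227,.016),('near top',67,188,.016),('near bot',67,266,.016),('near l',27,227,.016),('near r',107,227,.016),('far',66,121,.016),('far top',66,75,.016),('farbot',66,168,.016),('l',22,121,.016),('r',111,121,.016)):print(n,ray(d,u,v,h)[:2])
P=cloud(d)
for n,c,lo,hi in(('salt',(.557,-.2548),.012,.1),('mill',(.5812,-.3825),.08,.14)):
    q=P[(np.hypot(P[...,0]-c[0],P[...,1]-c[1])<.04)&(P[...,2]>lo)&(P[...,2]<hi)];print(n,len(q),(q.min(0)+q.max(0))/2,np.ptp(q,axis=0),q.max(0))
E
```

```text
salt [ 0.56306136 -0.25873389]
salt sphere [ 0.56033557 -0.25773859]
millknob [ 0.58362236 -0.38140343]
head [ 0.58583753 -0.37970324]
near [ 0.5290829  -0.06625772]
near top [ 0.5639665  -0.07376443]
near bot [ 0.49167319 -0.0582074 ]
near l [ 0.52901472 -0.03059406]
near r [ 0.52915105 -0.10190547]
far [ 0.61869581 -0.08472806]
far top [ 0.65292377 -0.0921232 ]
farbot [ 0.58095602 -0.07657417]
l [ 0.61864739 -0.04890455]
r [ 0.6187453  -0.12134914]
salt 2685 [ 0.56191003 -0.25834326  0.05208599] [0.03688713 0.04129149 0.07690636] [ 0.58035359 -0.23769752  0.09053918]
mill 6335 [ 0.58348694 -0.38279968  0.10544441] [0.04681472 0.0450033  0.05081995] [ 0.6068943  -0.36029804  0.13085438]
```

```bash
python3 -m creep '[0.009,-0.0135,0,0,0,0,1, 0.014,-0.02,0,0,0,0,1, 0.009,-0.014,0.01,0,0,0,1, 0.004,-0.006,0.024,0,0,0,1, 0,0,0.04,0,0,0,1, 0,0,0.05,0,0,0,1, 0,0,0.05,0,0,0,1, 0,0,0.04,0,0,0,1, 0,0,0.02,0,0,0,1, 0,0,0.01,0,0,0,1, 0,0,0,0,0,0,1, 0,0,0,0,0,0,0.2, 0,0,0,0,0,0,-0.2, 0,0,0,0,0,0,-1, 0,0,0,0,0,0,-1, 0,0,0,0,0,0,-1, 0,0,0,0,0,0,-1, 0,0,0,0,0,0,-1]' 30
```

```text
t: 11.4
tcp_pos: [0.5599, -0.2588, 0.0259]
tcp_rot: [3.141, 0.0, 0.003]
ft_force: [-0.8, 1.5, 5.4]
finger_gap: 0.474
grasp_force: 29.8
```

```bash
python3 -m creep '[0,0,-0.01,0,0,0,-1, 0,0,-0.03,0,0,0,-1, 0,0,-0.04,0,0,0,-1, 0,0,-0.04,0,0,0,-1, 0,-0.02,-0.03,0,0,0,-1, 0,-0.04,0,0,0,0,-1, -0.002,-0.055,0,0,0,0,-1, -0.002,-0.055,0,0,0,0,-1, -0.002,-0.055,0,0,0,0,-1, -0.002,-0.055,0,0,0,0,-1, -0.002,-0.055,0,0,0,0,-1, -0.002,-0.055,0,0,0,0,-1, -0.002,-0.055,0,0,0,0,-1, -0.002,-0.055,0,0,0,0,-1, -0.002,-0.055,0,0,0,0,-1, 0,-0.055,0,0,0,0,-1, 0,-0.055,0,0,0,0,-1, 0,-0.02,0,0,0,0,-1, 0,0,0,0,0,0,-1, 0,0,0,0,0,0,-1]'
```

```text
t: 13.4
tcp_pos: [0.5484, 0.1504, 0.1148]
tcp_rot: [3.14, -0.002, 0.0]
ft_force: [-0.8, 0.3, -1.6]
finger_gap: 0.469
grasp_force: 30.6
```

```bash
python3 -m creep '[0.001,-0.004,0.01,0,0,0,-1, 0,0,0.02,0,0,0,-1, 0,0,0.03,0,0,0,-1, 0,0,0.03,0,0,0,-1, 0,0,0.019,0,0,0,-1, 0,0,0.01,0,0,0,-1, 0,0,0.006,0,0,0,-1, 0,0,0.002,0,0,0,-1, 0,0,0.002,0,0,0,-1, 0,0,0,0,0,0,-1, 0,0,0,0,0,0,0.0, 0,0,0,0,0,0,0.2, 0,0,0,0,0,0,0.5, 0,0,0,0,0,0,1, 0,0,0,0,0,0,1, 0,0,-0.01,0,0,0,1, 0,0,-0.025,0,0,0,1, 0,0,-0.05,0,0,0,1, 0,0,-0.07,0,0,0,1, 0,0,-0.05,0,0,0,1]'
```

```text
t: 15.4
tcp_pos: [0.5498, 0.1544, 0.1636]
tcp_rot: [-3.141, 0.001, -0.004]
ft_force: [0.5, 0.4, 0.6]
finger_gap: 0.998
grasp_force: 0.0
```

```bash
python3 -m creep '[0,0.02,0,0,0,0,1, -0.008,0.04,0,0,0,0,1, -0.01,0.06,0,0,0,0,1, -0.01,0.06,0,0,0,0,1, -0.01,0.06,0,0,0,0,1, -0.01,0.06,0,0,0,0,1, -0.01,0.06,0,0,0,0,1, -0.01,0.06,0,0,0,0,1, -0.01,0.06,0,0,0,0,1, -0.01,0.06,0,0,0,0,1, -0.01,0.06,0,0,0,0,1, -0.01,0.06,0,0,0,0,1, -0.01,0.06,0,0,0,0,1, -0.01,0.06,0,0,0,0,1, -0.01,0.06,0,0,0,0,1, -0.01,0.06,0,0,0,0,1, -0.01,0.03,0,0,0,0,1, -0.01,0.002,0,0,0,0,1, 0,0,0,0,0,0,1, 0,0,0,0,0,0,1]'
```

```text
t: 17.4
tcp_pos: [0.4485, -0.4028, 0.1602]
tcp_rot: [-3.14, -0.002, -0.0]
ft_force: [0.3, 0.2, 0.7]
finger_gap: 1.0
grasp_force: 0.0
```

```bash
python3 -m creep '[0.005,0.003,0.01,0,0,0,1, 0.005,0,0.03,0,0,0,1, 0,0,0.05,0,0,0,1, 0,0,0.05,0,0,0,1, 0,0,0.05,0,0,0,1, 0,0,0.03,0,0,0,1, 0,0,0.015,0,0,0,1, 0,0,0.008,0,0,0,1, 0,0,0,0,0,0,1, 0,0,0,0,0,0,0.4, 0,0,0,0,0,0,0, 0,0,0,0,0,0,-1, 0,0,0,0,0,0,-1, 0,0,0,0,0,0,-1, 0,0,0,0,0,0,-1, 0,0,0,0,0,0,-1]' 35
```

```text
t: 19.0
tcp_pos: [0.4547, -0.4067, 0.0157]
tcp_rot: [3.141, 0.0, 0.002]
ft_force: [-0.7, 1.3, 5.4]
finger_gap: 0.57
grasp_force: 35.9
```

```bash
python3 -m creep '[0,0,-0.01,0,0,0,-1, 0,0,-0.03,0,0,0,-1, 0,0,-0.05,0,0,0,-1, 0,0,-0.05,0,0,0,-1, 0,-0.02,-0.025,0,0,0,-1, 0.01,-0.04,0,0,0,0,-1, 0.02,-0.06,0,0,0,0,-1, 0.02,-0.06,0,0,0,0,-1, 0.02,-0.06,0,0,0,0,-1, 0.02,-0.06,0,0,0,0,-1, 0.02,-0.06,0,0,0,0,-1, 0.02,-0.06,0,0,0,0,-1, 0.02,-0.06,0,0,0,0,-1, 0.02,-0.06,0,0,0,0,-1, 0.02,-0.06,0,0,0,0,-1, 0.02,-0.06,0,0,0,0,-1, 0.02,-0.06,0,0,0,0,-1, 0.02,-0.06,0,0,0,0,-1, 0.02,-0.06,0,0,0,0,-1, 0.02,-0.05,0,0,0,0,-1]'; python3 -m creep '[0.02,-0.03,0,0,0,0,-1, 0,-0.02,0,0,0,0,-1, 0,0,0,0,0,0,-1, 0,0,0,0,0,0,-1]'
```

```text
t: 21.0
tcp_pos: [0.6269, 0.1313, 0.1128]
tcp_rot: [-3.14, -0.004, 0.003]
ft_force: [0.2, -0.7, -2.0]
finger_gap: 0.568
grasp_force: 36.7
t: 21.4
tcp_pos: [0.6389, 0.1563, 0.1131]
tcp_rot: [3.14, -0.001, -0.003]
ft_force: [0.6, -0.9, -1.4]
finger_gap: 0.572
grasp_force: 36.7
```

```bash
python3 -m creep '[0.004,0,0.01,0,0,0,-1, 0,0,0.03,0,0,0,-1, 0,0,0.035,0,0,0,-1, 0,0,0.03,0,0,0,-1, 0,0,0.019,0,0,0,-1, 0,0,0.01,0,0,0,-1, 0,0,0.006,0,0,0,-1, 0,0,0.002,0,0,0,-1, 0,0,0.001,0,0,0,-1, 0,0,0,0,0,0,-1, 0,0,0,0,0,0,0.2, 0,0,0,0,0,0,0.4, 0,0,0,0,0,0,0.7, 0,0,0,0,0,0,1, 0,0,0,0,0,0,1, 0,0,-0.01,0,0,0,1, 0,0,-0.03,0,0,0,1, 0,0,-0.06,0,0,0,1, 0,0,-0.08,0,0,0,1, 0,0,-0.08,0,0,0,1]'; python3 -m creep '[0,0,-0.05,0,0,0,1, 0,0,-0.02,0,0,0,1, 0,0,0,0,0,0,1, 0,0,0,0,0,0,1]'
```

```text
t: 23.4
tcp_pos: [0.6425, 0.1573, 0.1865]
tcp_rot: [3.141, -0.001, 0.001]
ft_force: [0.0, 0.6, 0.8]
finger_gap: 1.002
grasp_force: 0.0
t: 23.8
tcp_pos: [0.6417, 0.1576, 0.2247]
tcp_rot: [3.142, 0.0, -0.003]
ft_force: [-0.5, 0.3, 0.1]
finger_gap: 0.997
grasp_force: 0.0
```

```bash
python3 - <<'E'
from h import *
d=vision.snapshot('scene');cv2.imwrite('pics/s4.png',d['img'])
E
```

```text
(no output)
```

View pics/s4.png

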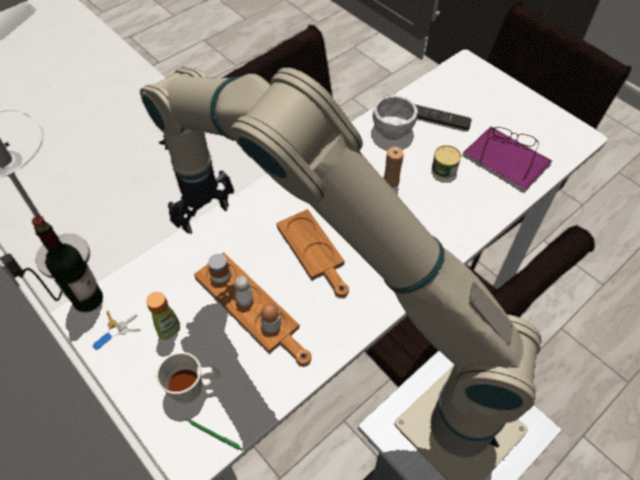

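The long board is right: jam (218,268), salt (242,291), egg (270,318), all upright. Next is the mill.

```bash
python3 -m creep '[0,0.02,0,0,0,0,1, -0.005,0.04,0,0,0,0,1, -0.007,0.06,0,0,0,0,1, -0.007,0.06,0,0,0,0,1, -0.007,0.06,0,0,0,0,1, -0.007,0.06,0,0,0,0,1, -0.007,0.06,0,0,0,0,1, -0.007,0.06,0,0,0,0,1, -0.007,0.06,0,0,0,0,1, -0.007,0.06,0,0,0,0,1, -0.007,0.06,0,0,0,0,1, -0.007,0.06,0,0,0,0,1, -0.007,0.06,0,0,0,0,1, -0.007,0.06,0,0,0,0,1, -0.007,0.06,0,0,0,0,1, -0.002,0.04,0,0,0,0,1, 0,0.019,0,0,0,0,1, 0,0,0,0,0,0,1, 0,0,0,0,0,0,1]'
```

```text
t: 25.75
tcp_pos: [0.584, -0.3803, 0.2247]
tcp_rot: [-3.139, -0.001, 0.001]
ft_force: [0.5, -0.1, 0.1]
finger_gap: 1.0
grasp_force: 0.0
```

```bash
python3 -m creep '[-0.001,0.003,0.01,0,0,0,1, 0,0,0.03,0,0,0,1, 0,0,0.05,0,0,0,1, 0,0,0.05,0,0,0,1, 0,0,0.04,0,0,0,1, 0,0,0.03,0,0,0,1, 0,0,0.015,0,0,0,1, 0,0,0.008,0,0,0,1, 0,0,0,0,0,0,1, 0,0,0,0,0,0,0.4, 0,0,0,0,0,0,0, 0,0,0,0,0,0,-1, 0,0,0,0,0,0,-1, 0,0,0,0,0,0,-1, 0,0,0,0,0,0,-1, 0,0,0,0,0,0,-1]' 40
```

```text
t: 27.35
tcp_pos: [0.5838, -0.3839, 0.087]
tcp_rot: [3.141, 0.0, 0.002]
ft_force: [-0.4, 1.4, 6.0]
finger_gap: 0.545
grasp_force: 41.1
```

```bash
python3 -m creep '[0,0,-0.01,0,0,0,-1, 0,0,-0.03,0,0,0,-1, 0,0,-0.04,0,0,0,-1, 0,0,-0.03,0,0,0,-1, 0,-0.02,-0.01,0,0,0,-1, -0.01,-0.04,0,0,0,0,-1, -0.01,-0.055,0,0,0,0,-1, -0.01,-0.055,0,0,0,0,-1, -0.01,-0.055,0,0,0,0,-1, -0.01,-0.055,0,0,0,0,-1, -0.01,-0.055,0,0,0,0,-1, -0.01,-0.055,0,0,0,0,-1, -0.01,-0.055,0,0,0,0,-1, -0.01,-0.055,0,0,0,0,-1, -0.01,-0.025,0,0,0,0,-1, -0.004,-0.008,0,0,0,0,-1, 0,0,0,0,0,0,-1, 0,0,0,0,0,0,-1]'
```

```text
t: 29.15
tcp_pos: [0.521, -0.065, 0.1578]
tcp_rot: [3.141, -0.002, 0.001]
ft_force: [0.1, -0.4, -1.4]
finger_gap: 0.544
grasp_force: 41.4
```

```bash
python3 -m creep '[0.006,-0.001,0.005,0,0,0,-1, 0.005,-0.001,0.015,0,0,0,-1, 0,0,0.025,0,0,0,-1, 0,0,0.025,0,0,0,-1, 0,0,0.015,0,0,0,-1, 0,0,0.008,0,0,0,-1, 0,0,0.003,0,0,0,-1, 0,0,0.002,0,0,0,-1, 0,0,0.001,0,0,0,-1, 0,0,0,0,0,0,-1, 0,0,0,0,0,0,0.15, 0,0,0,0,0,0,0.3, 0,0,0,0,0,0,0.6, 0,0,0,0,0,0,1, 0,0,0,0,0,0,1, 0,0,-0.01,0,0,0,1, 0,0,-0.03,0,0,0,1, 0,0,-0.06,0,0,0,1, 0,0,-0.08,0,0,0,1, 0,0,-0.05,0,0,0,1]'
```

```text
t: 31.15
tcp_pos: [0.5282, -0.0633, 0.2397]
tcp_rot: [3.141, -0.001, 0.005]
ft_force: [1.3, -0.1, -0.2]
finger_gap: 1.002
grasp_force: 0.0
```

```bash
python3 -m creep '[0,-0.02,-0.02,0,0,0,1, 0,-0.04,-0.02,0,0,0,1, 0.003,-0.06,0,0,0,0,1, 0.003,-0.06,0,0,0,0,1, 0.003,-0.06,0,0,0,0,1, 0.003,-0.06,0,0,0,0,1, 0.003,-0.06,0,0,0,0,1, 0.003,-0.06,0,0,0,0,1, 0.003,-0.06,0,0,0,0,1, 0.003,-0.06,0,0,0,0,1, 0.003,-0.06,0,0,0,0,1, 0,-0.04,0,0,0,0,1, 0,-0.022,0,0,0,0,1, 0,0,0,0,0,0,1, 0,0,0,0,0,0,1]'
python3 - <<'E'
from h import *
s=robot.state()
d=wext(vision.snapshot('wrist'),s);np.savez('w5.npz',**d);cv2.imwrite('pics/w5.png',d['img'])
P=cloud(d)
for lo,hi in((.02,.11),(.12,.16),(.145,.16)):
    q=P[(np.hypot(P[...,0]-.604,P[...,1]-.334)<.045)&(P[...,2]>lo)&(P[...,2]<hi)];print(len(q),(q.min(0)+q.max(0))/2,np.ptp(q,axis=0),q.max(0))
E
```

```text
t: 32.65
tcp_pos: [0.5438, 0.3327, 0.2606]
tcp_rot: [3.14, -0.002, 0.0]
ft_force: [0.4, -0.8, 0.3]
finger_gap: 0.999
grasp_force: 0.0
26 [0.61150327 0.30898997 0.05971233] [0.01178652 0.0053928  0.04052306] [0.61739653 0.31168637 0.07997386]
2709 [0.60656271 0.33381234 0.13800521] [0.04186942 0.04334027 0.03175604] [0.62749742 0.35548248 0.15388323]
2592 [0.60564775 0.33374512 0.1497829 ] [0.04003949 0.03998799 0.00820066] [0.62566749 0.35373911 0.15388323]
```

View pics/w5.png

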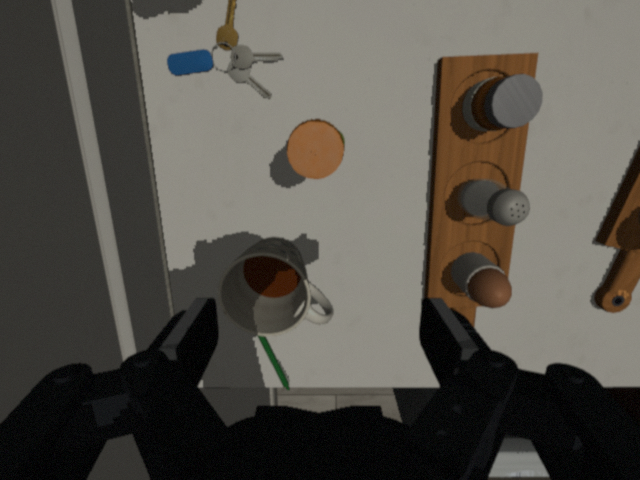

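The cap is centred at (315,149), which gives (0.6055, 0.334). The long-board items all stand upright in their recesses.

```bash
python3 -m creep '[0.02,-0.002,0,0,0,0,1, 0.035,0,0,0,0,0,1, 0.03,0,0,0,0,0,1, 0.018,0,0.01,0,0,0,1, 0,0,0.03,0,0,0,1, 0,0,0.05,0,0,0,1, 0,0,0.05,0,0,0,1, 0,0,0.04,0,0,0,1, 0,0,0.03,0,0,0,1, 0,0,0.018,0,0,0,1, 0,0,0.009,0,0,0,1, 0,0,0,0,0,0,1, 0,0,0,0,0,0,0.4, 0,0,0,0,0,0,0, 0,0,0,0,0,0,-1, 0,0,0,0,0,0,-1, 0,0,0,0,0,0,-1, 0,0,0,0,0,0,-1, 0,0,0,0,0,0,-1]' 40
```

```text
t: 34.6
tcp_pos: [0.6061, 0.3359, 0.1193]
tcp_rot: [-3.141, 0.0, -0.003]
ft_force: [0.9, -0.9, 5.2]
finger_gap: 0.49
grasp_force: 40.6
```

```bash
python3 -m creep '[0,0,-0.01,0,0,0,-1, 0,0,-0.03,0,0,0,-1, 0,0,-0.05,0,0,0,-1, 0,0,-0.05,0,0,0,-1, 0,0,-0.04,0,0,0,-1, 0,0.02,-0.02,0,0,0,-1, 0.002,0.035,0,0,0,0,-1, 0.002,0.055,0,0,0,0,-1, 0.002,0.055,0,0,0,0,-1, 0.002,0.055,0,0,0,0,-1, 0.002,0.055,0,0,0,0,-1, 0.002,0.055,0,0,0,0,-1, 0.002,0.055,0,0,0,0,-1, 0.002,0.055,0,0,0,0,-1, 0.002,0.055,0,0,0,0,-1, 0,0.055,0,0,0,0,-1, 0,0.055,0,0,0,0,-1, 0,0.055,0,0,0,0,-1, 0,0.025,0,0,0,0,-1, 0,0.013,0,0,0,0,-1]'; python3 -m creep '[0,0,0,0,0,0,-1, 0,0,0,0,0,0,-1]'
python3 - <<'E'
from h import *
s=robot.state()
d=wext(vision.snapshot('wrist'),s);np.savez('w6.npz',**d);cv2.imwrite('pics/w6.png',d['img'])
d=vision.snapshot('scene');np.savez('s6.npz',**d);cv2.imwrite('pics/s6.png',cv2.resize(d['img'][160:360,140:410],None,fx=2.9,fy=2.9))
E
```

```text
t: 36.6
tcp_pos: [0.6153, -0.085, 0.2378]
tcp_rot: [3.141, -0.004, -0.002]
ft_force: [-0.0, 0.5, -0.8]
finger_gap: 0.496
grasp_force: 40.7
t: 36.8
tcp_pos: [0.6163, -0.0808, 0.2379]
tcp_rot: [-3.14, -0.004, 0.001]
ft_force: [0.7, 0.1, -1.3]
finger_gap: 0.49
grasp_force: 40.7
```

View pics/s6.png

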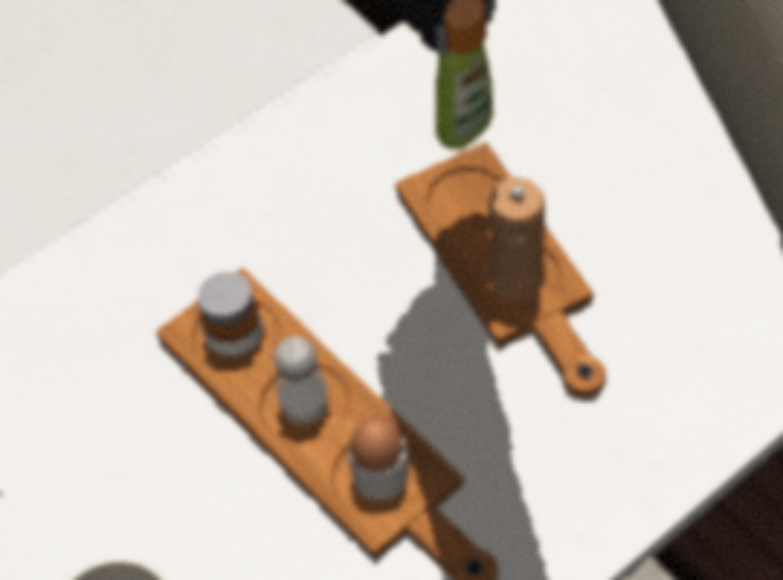

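View pics/w6.png

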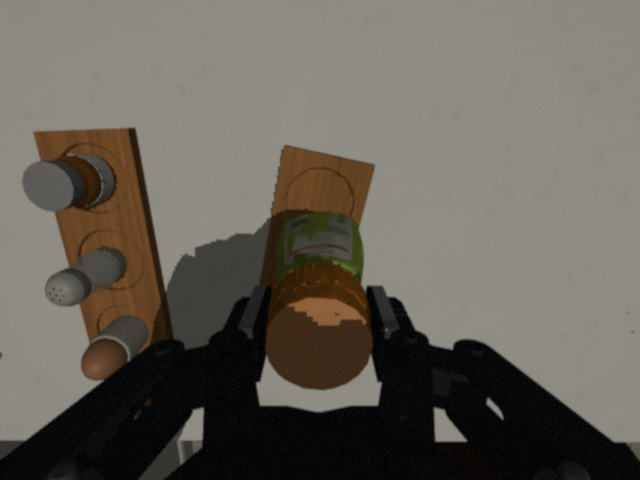

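The mill stands in its recess. In the wrist view the short board's end corners are at (285,146) and (375,164), and the far recess's top edge is at (322,152).

```bash
python3 - <<'E'
from h import *
d=dict(np.load('w6.npz'))
a=ray(d,285,146,.016)[:2];b=ray(d,375,164,.016)[:2];e=(b-a)/np.linalg.norm(b-a);n=np.array([e[1],-e[0]]);n*=np.sign(n[0])
print(a,b,np.linalg.norm(b-a),'far recess',(a+b)/2-.05*n,n)
for u,v in((320,152),(286,202),(355,202)):print(ray(d,u,v,.016)[:2])
s=dict(np.load('s6.npz'))
# scene: corners read in crop (398,186),(487,145)
a,b=[ray(s,140+x/2.9,160+y/2.9,.016)[:2] for x,y in((398,186),(487,145))];print(a,b,np.linalg.norm(b-a),(a+b)/2-.05*n)
print(s['K'].shape)
E
```

```text
[ 0.67490183 -0.04757768] [ 0.65716181 -0.14005229] 0.0941608286746528 far recess [ 0.61692721 -0.08439492] [ 0.98209214 -0.18840124]
[ 0.66906186 -0.08321156]
[ 0.61697632 -0.04715126]
[ 0.6172099  -0.12077542]
[ 0.66820111 -0.04519544] [ 0.65029383 -0.1359486 ] 0.09250301371518033 [ 0.61014286 -0.08115196]
(3, 3)
```

```bash
python3 -m creep '[0,0.0035,0.01,0,0,0,-1, 0,0,0.025,0,0,0,-1, 0,0,0.04,0,0,0,-1, 0,0,0.04,0,0,0,-1, 0,0,0.025,0,0,0,-1, 0,0,0.015,0,0,0,-1, 0,0,0.01,0,0,0,-1, 0,0,0.006,0,0,0,-1, 0,0,0.003,0,0,0,-1, 0,0,0.002,0,0,0,-1, 0,0,0,0,0,0,-1, 0,0,0,0,0,0,-1]'
```

```text
t: 38.1
tcp_pos: [0.6165, -0.0852, 0.133]
tcp_rot: [3.142, 0.0, 0.001]
ft_force: [0.4, -0.4, -1.2]
finger_gap: 0.489
grasp_force: 40.7
```

```bash
python3 -m creep '[0,0,0.002,0,0,0,-1, 0,0,0.0015,0,0,0,-1, 0,0,0,0,0,0,-1, 0,0,0,0,0,0,-1]'; python3 -m creep '[0,0,0,0,0,0,0.0, 0,0,0,0,0,0,0.1, 0,0,0,0,0,0,0.3, 0,0,0,0,0,0,0.6, 0,0,0,0,0,0,1, 0,0,0,0,0,0,1, 0,0,-0.01,0,0,0,1, 0,0,-0.03,0,0,0,1, 0,0,-0.06,0,0,0,1, 0,0,-0.06,0,0,0,1, 0,0,-0.03,0,0,0,1, -0.02,0,0,0,0,0,1, -0.05,0,0,0,0,0,1, -0.06,0,0,0,0,0,1, -0.06,0,0,0,0,0,1, -0.02,0,0,0,0,0,1, 0,0,0,0,0,0,1, 0,0,0,0,0,0,1]'
python3 - <<'E'
from h import *
d=vision.snapshot('scene');a=cv2.resize(d['img'][160:400,140:410],None,fx=1.45,fy=1.45,interpolation=2)
w=vision.snapshot('wrist');b=w['img'];b=cv2.resize(b,None,fx=.62,fy=.62)
c=np.zeros((max(a.shape[0],b.shape[0]),a.shape[1]+b.shape[1],3),np.uint8);c[:a.shape[0],:a.shape[1]]=a;c[:b.shape[0],a.shape[1]:]=b
cv2.imwrite('pics/f.png',c);print(c.shape)
P=cloud(d)
for n,x,y in(('egg',.458,.15),('salt',.55,.154),('jam',.642,.157),('mill',.528,-.064),('dress',.6165,-.085)):
    q=P[(np.hypot(P[...,0]-x,P[...,1]-y)<.042)&(P[...,2]>.025)&(P[...,2]<.18)];t=q[q[:,2]>q[:,2].max()-.012];print(n,(q.min(0)+q.max(0))[:2]/2,q[:,2].max(),(t.min(0)+t.max(0))[:2]/2)
E
```

```text
t: 38.5
tcp_pos: [0.6162, -0.0852, 0.1305]
tcp_rot: [3.142, 0.0, 0.0]
ft_force: [0.4, 0.1, -0.6]
finger_gap: 0.495
grasp_force: 40.7
t: 40.3
tcp_pos: [0.4919, -0.0851, 0.2452]
tcp_rot: [3.141, 0.001, 0.004]
ft_force: [0.4, 0.1, 0.3]
finger_gap: 1.001
grasp_force: 0.0
(348, 789, 3)
egg [0.45087661 0.14851487] 0.09278734030561919 [0.45373498 0.14995405]
salt [0.5434889  0.15563777] 0.10376102497239437 [0.54616778 0.15383041]
jam [0.6399043  0.15679237] 0.08357203736424346 [0.64055407 0.15586963]
mill [ 0.52286248 -0.06122462] 0.14472580759813858 [ 0.52104004 -0.06026207]
dress [ 0.61495333 -0.08670358] 0.17007965082816678 [ 0.61444201 -0.08620359]
```

View pics/f.png

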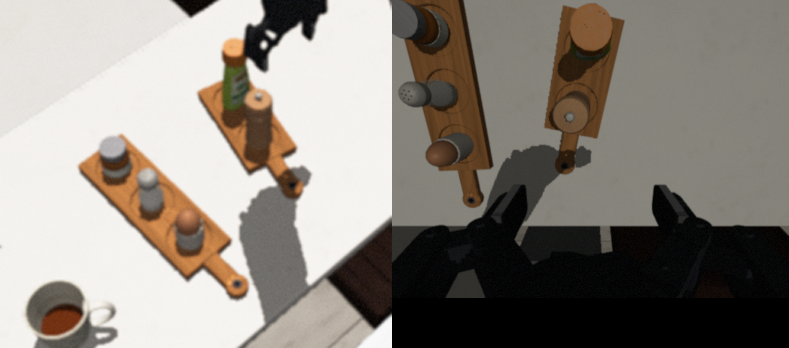

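```bash
python3 - <<'E'
from h import *
s=robot.state();D=dict(scene=vision.snapshot('scene'),top=vision.snapshot('top'),wrist=wext(vision.snapshot('wrist'),s))
for k,d in D.items():
    P=cloud(d)
    for n,x,y,h in(('jam',.642,.157,.077),('mill',.528,-.064,.141),('dress',.6165,-.085,.162)):
        q=P[(np.hypot(P[...,0]-x,P[...,1]-y)<.035)&(P[...,2]>.025)&(P[...,2]<.2)]
        if len(q)<50: print(k,n,len(q));continue
        t=q[(abs(q[:,2]-h)<.008)&(np.hypot(q[:,0]-x,q[:,1]-y)<.017)];A=np.c_[t[:,:2]-[x,y],np.ones(len(t))]
        f=np.linalg.lstsq(A,t[:,2],rcond=None)[0]
        print(k,n,'p98',np.percentile(q[:,2],98).round(4),'plane',f.round(4),len(t))
E
```

```text
scene jam p98 0.0814 plane [ 0.0357 -0.0419  0.0774] 127
scene mill p98 0.1368 plane [-0.0143  0.0742  0.1367] 34
scene dress p98 0.1658 plane [ 0.0584 -0.0644  0.1623] 125
top jam p98 0.082 plane [ 0.0276 -0.0439  0.0771] 99
top mill 0
top dress 0
wrist jam p98 0.0785 plane [-0.0007 -0.0058  0.0771] 1296
wrist mill p98 0.1404 plane [-0.0926  0.0658  0.1394] 216
wrist dress p98 0.164 plane [ 0.005  -0.0114  0.1626] 3036
```

Cap height is 0.1626 against 0.162 expected and its top is level, so the dressing bottle sits in its recess. Everything is upright and the gripper is clear.

```bash
python3 -c "
from cell import robot
print(robot.finish_job())"
```

```text
the job is handed in; nothing more can be done
None
```

Both boards are made up as asked and the job is handed in: everything stands upright in its recess, the egg was never tipped, the mug and tin were not touched, and it took about 40 s of the 134 s allowed.

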